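# Hold the gearbox cover over its screw holes

## Robot

A 7-joint arm with a two-finger parallel gripper is mounted at the origin on a cart in front of the work surface, level with it; the furniture and walls round the work are solid. World frame = base frame: x ahead of the robot, y to its left, z up, the work surface at z = 0. Lengths are in m, angles in rad, forces in N, time in s.
With the tool pointing down it reaches from about 0.35 to 0.9 m from the base axis. Payload 19.9 kg.
Tool frame: the origin (TCP) lies at the very end of the fingers, on their centre line; the grasp point (between the pads) lies 19 mm behind it; x points along the fingers, y is the direction in which the jaws open and shut, and the axes are right-handed (so a half turn about x gives the same grasp; the last joint's range is limited). The gripper opens to 85 mm and grips with 20 to 120 N. Pads are 22 mm wide; open, the fingers measure 114 mm over their backs; the gripper's body (76 mm by 85 mm) begins 54 mm behind the grasp point. The pads swing forward as they close: fully open they stand 13 mm farther back than shut.
Start: joints at [-1.232, 0.417, -0.01, 1.614, 0.005, 1.111, -0.053], TCP at [0.232, 0.58, 0.204] pointing down, gripper open.
Joint ranges: [-2.81, 2.81], [-0.39, 2.02], [-1.27, 1.25], [0.06, 2.57], [-1.19, 4.33], [0.19, 2], [-2.82, 2.82]. Speed limits (rad/s): [1.89, 1.89, 2.39, 2.39, 3.01, 3.01, 3.01].

## Interface

Orientations are given as [roll, pitch, yaw] about the fixed x, y, z axes, in that order (R = Rz(yaw) Ry(pitch) Rx(roll)).
In Python, from bench import env, grab_frame gives the robot as it stands. Calls block until the motion is done:
- env.goto(position, orientation): joint-space move of the TCP to a pose.
- env.movel(position, ori=None, max_speed=0.15, contact_N=None): straight line of the TCP; ori=None keeps the orientation; max_speed is the mean speed in m/s. With contact_N (N) it stops when the force on the tool has changed by that much, and returns True; else False.
- env.move_j(angles): joint-space move.
- env.command_gripper(opening, grasp_force=None): finger opening in m; grasp_force is the grip in N (None keeps the last); returns when the fingers have stopped.
- env.sleep(seconds).
- env.inverse_kinematics(position, orientation): joint angles nearest the present ones, or None.
- grab_frame(name): name is "scene" or "top" or "wrist"; returns a dict with "frame" (384x512x3 uint8, red, green, blue), "fovy" (degrees; the focal length in pixels is half the picture's height over the tangent of half this angle, whatever the lens; pixels are square), "cx", "cy" (the principal point, pixels), "R" (3x3) and "t" (3): a world point X has camera coordinates R X + t. Camera axes: x right, y down, z forward; pixel columns grow to the right and rows downward; lengths in m; the calibration is good to about 2 mm. A picture is of the moment at which its call begins. There is no depth.
A pose or a line that the arm cannot do raises env.Unreachable and nothing moves.
- env.sign_off(): hands the job in, once; it reports no verdict.
Readings, each from a call of its own:
- env.read_time_s(): time.
- env.read_q(): joint angles.
- env.read_joint_vel(): joint speeds.
- env.read_joint_efforts(): joint torques, N m.
- env.read_position(): TCP position.
- env.read_tool_rot(): TCP orientation.
- env.read_wrist_force(): force on the tool from outside, world axes, zero at the start.
- env.read_torque(): the same for the moment, N m.
- env.read_width(): finger opening in m.
Only numpy, scipy, OpenCV 4.12 (cv2) and the standard library are available. Lean on these libraries where they do the work, as an engineer would, in place of code of your own. Each camera call takes 0.05 s, during which the arm holds its last target. There are 200 camera calls.

## Task

A food mixer's open gearbox case stands loosely in the small clamp: slide the clamp's jaw shut by its upright thumb post until it presses the case firmly against the fixed jaw, and leave it shut. Then pick up the T-shaped cover plate by its raised block and hold it level, hovering about one centimetre above the case without touching it, the same way round as the case, with its three screw holes lined up over the three threaded holes. Finish while still holding the plate there, ready for the screws, and leave the other things on the worktop alone.

Things in the scene. Friction and masses are not known exactly. Their poses are not given: they have to be found in the camera images.
- clamp: Small grey clamp fixed to the worktop. Origin: underside of its base, on the centre line; x is the clamping direction, z up. Base 12 mm high, 84 mm wide, x -130 to +65 mm. Fixed jaw at the +x end: its inner face is at x = +45 mm, its top 45 mm above the worktop. The sliding jaw is at the -x end.
- jaw: Steel sliding jaw, 76 mm wide, top 46 mm above the worktop. Origin: foot of its clamping face, 12 mm above the worktop; axes as the clamp's. Slides along +x to close, 2.5 N friction, no spring: stays where left (pushing the case along as well takes up to about 10 N). Origin at x = -75 mm in the clamp frame when fully open, -25 mm when shut on the seated case.
- jaw_post (a point): Top centre of the jaw's upright thumb post, 64 mm above the worktop. The post is 12 mm along clamp x, 16 mm along clamp y, centred 38 mm behind the clamping face, on a 32 mm wide carriage whose top is 22 mm above the worktop; 18 mm free between post and jaw but for a thin low web. Pinch it across clamp y.
- case: Loose open aluminium gearbox case, about 0.5 kg, 45 mm high, on the clamp's base (12 mm up) between the jaws. T outline: 70 (x) by 60 mm (y), then a 36 mm wide snout to y = -74 mm. Origin: underside, centre of the wide part; axes roughly the clamp's. Seated on the fixed jaw it is at x = +10 mm in the clamp frame; it starts 3 to 9 mm short and slides when the jaw pushes it.
- plate: Loose steel cover plate, about 0.3 kg, 6 mm thick, outline as the case: 70 (x) by 60 mm (y), snout 36 mm wide to y = -74 mm. Origin: underside, centre of the wide part; z up. Lies flat on the worktop beside the clamp; belongs the same way round as the case (x and y axes alike).
- plate_grip (a point): Place to hold the plate: centre of the raised block on its top, 28 mm above the underside at (0, -13) mm. The block is 24 mm along plate x (grip across this), 42 mm along plate y, and reaches 43 mm above the underside. A disc 3 mm high stands on it.
- case_hole1 (a point): Mouth centre of threaded hole 1 (7 mm bore in a 15 mm brass boss) at (-24, +19) mm in the case frame, level with the case's rim.
- case_hole2 (a point): Mouth centre of threaded hole 2 (7 mm bore in a 15 mm brass boss) at (+24, +19) mm in the case frame, level with the case's rim.
- case_hole3 (a point): Mouth centre of threaded hole 3 (7 mm bore in a 15 mm brass boss) at (0, -62) mm in the case frame, level with the case's rim.
- plate_hole1 (a point): Screw hole 1 of the plate (9 mm, through), its centre at the underside, at (-24, +19) mm in the plate frame; belongs over threaded hole 1.
- plate_hole2 (a point): Screw hole 2 of the plate (9 mm, through), its centre at the underside, at (+24, +19) mm in the plate frame; belongs over threaded hole 2.
- plate_hole3 (a point): Screw hole 3 of the plate (9 mm, through), its centre at the underside, at (0, -62) mm in the plate frame; belongs over threaded hole 3.
- matchbox: Matchbox 36x53x15 mm; bystander, origin at its underside; leave alone.
- pegs: Wooden clothes peg 15x72x12 mm; bystander, origin at its underside; leave alone.
- teaspoon: Teaspoon 134x27x12 mm; bystander, origin at its underside; leave alone.
- screwdriver: Screwdriver with black handle, lying; bystander, origin at its underside; leave alone.
There are look-alikes about, which are no part of the job. Leave any purple look-alike of the plate alone.

How it is judged:
By the outcome, as a careful person would: the job done as asked, in the order asked, and still so for the second after the job is handed in, while the arm keeps its last pose, push and grip.
It also fails if it takes over 50 s, if anything falls off the work surface, if the arm or the gripper's body presses on something with over 40 N, if the wrist force passes 120 N, or if a joint passes its speed limit or range.

## Working session

There is one attempt and no reset: what is moved stays moved. The work goes in short steps, each a Python script; the robot and the scene stay as the last script left them, time stands still between calls to the robot, and variables do not carry over. Pictures are saved under pics/ and viewed, about 8 in all and at most 12, crops included, and the job is handed in when it is done.

```bash
mkdir -p pics; ls
python3 - <<'E'
from bench import env, grab_frame
import cv2,numpy as np
for n in("scene","top"):
    f=grab_frame(n); np.savez(f"{n}.npz",**f); cv2.imwrite(f"pics/{n}0.png",cv2.resize(f["frame"][:,:,::-1],(768,576),interpolation=cv2.INTER_CUBIC))
    print(n,f["fovy"],f["cx"],f["cy"],-np.array(f["R"]).T@f["t"],np.array(f["R"]).round(3).tolist())
E
```

```text
pics
scene 44.14647241395101 252.0295272746395 195.40655191556766 [ 0.01591851 -0.44491612  0.61464546] [[0.558, -0.829, 0.018], [-0.546, -0.384, -0.745], [0.625, 0.406, -0.667]]
top 45.198187553117464 253.55305193869359 192.81198025492444 [ 0.46736506 -0.11424293  0.9509241 ] [[-0.012, -1.0, 0.008], [-0.997, 0.011, -0.073], [0.073, -0.009, -0.997]]
```

View pics/top0.png

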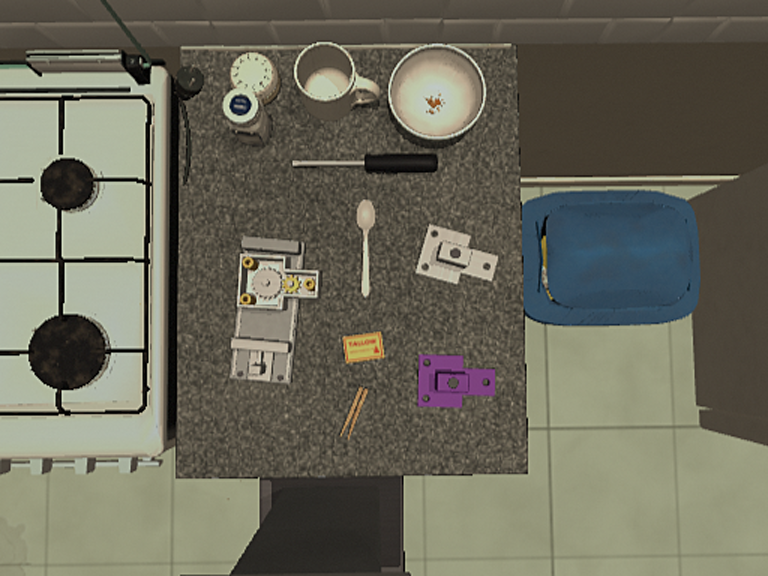

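View pics/scene0.png

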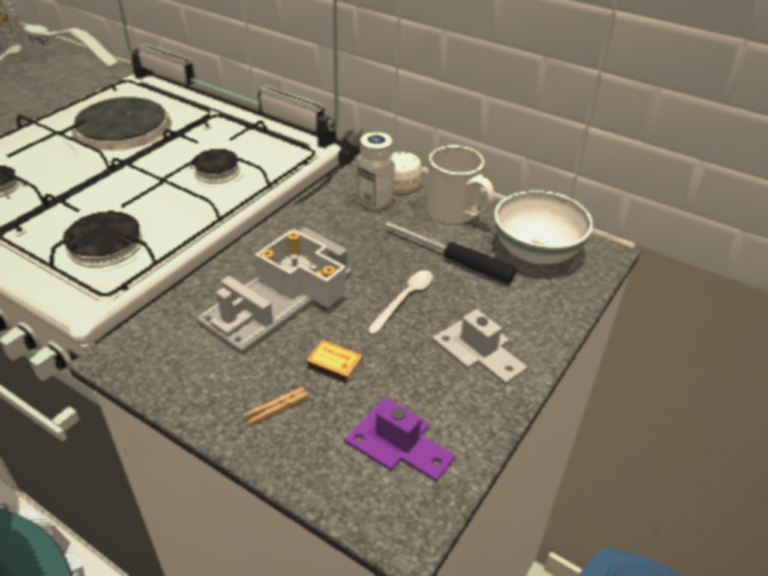

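The top view shows the clamp at (265,310), with its x axis pointing up (world +x). Its post is at about (260,360), and the brass bosses are at (248,263), (247,299) and (310,285). The grey plate is at (455,253), turned about 15°, with holes at about (434,234), (422,267) and (487,266). The purple look-alike is at (453,382).

```bash
cat > h.py <<'E'
import cv2,numpy as np
def ray(f,u,v,z):
    F=192/np.tan(np.radians(f["fovy"])/2); R=np.array(f["R"]);t=np.array(f["t"])
    d=R.T@np.array([(u-f["cx"])/F,(v-f["cy"])/F,1]);c=-R.T@t
    return (c+d*(z-c[2])/d[2])
def proj(f,X):
    F=192/np.tan(np.radians(f["fovy"])/2); p=np.array(f["R"])@X+f["t"]
    return np.array([F*p[0]/p[2]+f["cx"],F*p[1]/p[2]+f["cy"]])
def blobs(mask,amin=4):
    n,_,s,c=cv2.connectedComponentsWithStats(mask.astype(np.uint8))
    return [(int(s[i,4]),c[i].round(2)) for i in range(1,n) if s[i,4]>=amin]
def fit(model,world):
    # 2D rigid fit: world = R(a) model + t
    m=np.array(model,float);w=np.array(world)[:,:2];mc=m.mean(0);wc=w.mean(0);A=m-mc;B=w-wc
    a=np.arctan2((A[:,0]*B[:,1]-A[:,1]*B[:,0]).sum(),(A*B).sum());R=np.array([[np.cos(a),-np.sin(a)],[np.sin(a),np.cos(a)]])
    t=wc-R@mc; return t,a,np.linalg.norm(m@R.T+t-w,axis=1)
HOLES=[(-.024,.019),(.024,.019),(0,-.062)]
E
python3 - <<'E'
from h import *
f=dict(np.load("top.npz")); im=f["frame"]
hsv=cv2.cvtColor(im,cv2.COLOR_RGB2HSV)
m=(hsv[...,0]>12)&(hsv[...,0]<32)&(hsv[...,1]>110); m[:, :150]=0;m[:,220:]=0;m[:160]=0;m[215:]=0
print("brass",blobs(m))
g=hsv[...,2]
for n,(u,v) in dict(p1=(422/1.5,267/1.5),p2=(434/1.5,234/1.5),p3=(487/1.5,266/1.5)).items():
    u0,v0=int(round(u))-4,int(round(v))-4; w=g[v0:v0+9,u0:u0+9]; wt=np.clip(np.median(w)-15-w.astype(float),0,None)
    yy,xx=np.mgrid[:9,:9]; c=np.array([(wt*xx).sum(),(wt*yy).sum()])/wt.sum()+[u0,v0]; print(n,c.round(2),ray(f,*c,.006).round(4))
c=cv2.cvtColor(im,cv2.COLOR_RGB2BGR)
a=cv2.resize(c[150:265,145:225],None,fx=5,fy=5,interpolation=cv2.INTER_CUBIC);b=cv2.resize(c[140:200,270:340],None,fx=5,fy=5,interpolation=cv2.INTER_CUBIC)
o=np.zeros((575,750,3),np.uint8);o[:,:400]=a;o[:300,400:]=b;cv2.imwrite("pics/crop.png",o)
E
```

```text
brass [(69, array([166.32, 175.39])), (75, array([193.89, 189.47])), (50, array([206.18, 189.38])), (66, array([164.48, 199.2 ]))]
p1 [280.95 177.23] [ 0.5682 -0.1795  0.006 ]
p2 [289.17 155.33] [ 0.6135 -0.1973  0.006 ]
p3 [324.13 177.24] [ 0.5672 -0.2686  0.006 ]
```

View pics/crop.png

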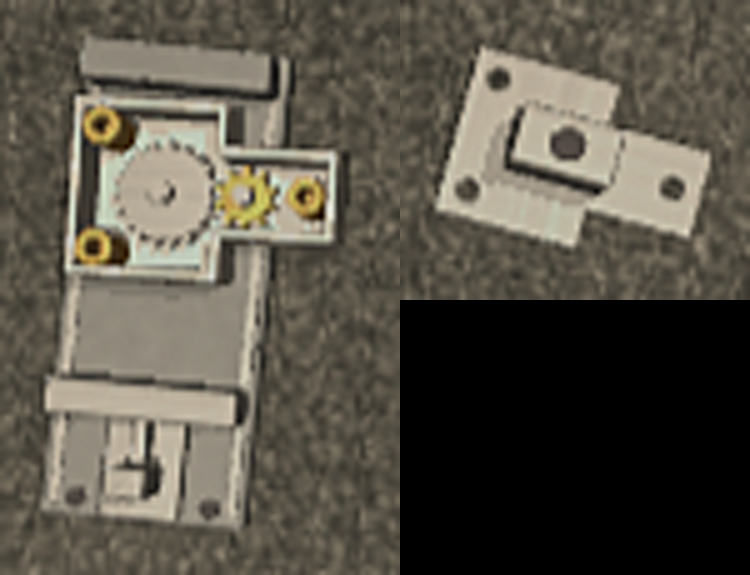

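The crop shows the boss mouths at about (165.4,174.6), (163.8,199.0) and (206.0,189.2) in full-frame pixels. The post top is at (169.6,246.2) and the plate holes are at (289.6,155.8), (283.4,177.6) and (324.4,177.4).

Run:
```python
from h import *
from bench import env
f=dict(np.load("top.npz"))
def rep(n,px,z):
    w=[ray(f,*p,z) for p in px]; t,a,e=fit(HOLES,w); print(n,t.round(4),"deg",np.degrees(a).round(2),"res",e.round(4)); return t,a
rep("case",[(163.8,199),(165.4,174.6),(206,189.2)],.057)
t,a=rep("plate",[(283.4,177.6),(289.6,155.8),(324.4,177.4)],.006)
print("grip",t+np.array([[np.cos(a),-np.sin(a)],[np.sin(a),np.cos(a)]])@[0,-.013], "block top",ray(f,270+(568-400)/5,140+143/5,.045))
print("post",ray(f,169.6,246.2,.064)); 
l,r=[ray(f,145+x/5,150+y/5,.046) for x,y in((47,378),(240,390))]; print("jaw top front edge",l,r,np.linalg.norm(l-r))
l,r=[ray(f,145+x/5,150+y/5,.045) for x,y in((82,75),(272,88))]; print("fixed top inner edge",l,r,np.linalg.norm(l-r))
print(env.read_tool_rot(),env.read_width())
```

```text
case [0.5453 0.0316] deg -3.94 res [0.0004 0.0002 0.0003]
plate [ 0.5845 -0.2096] deg -16.59 res [0.0004 0.0004 0.0001]
grip [ 0.5808339  -0.22207774] block top [ 0.58070814 -0.22195162  0.045     ]
post [0.4320787 0.0393192 0.064    ]
jaw top front edge [0.47174648 0.07213413 0.046     ] [ 0.46615869 -0.00317922  0.046     ] 0.07552035779036395
fixed top inner edge [0.59097589 0.05897317 0.045     ] [ 0.58497756 -0.01598092  0.045     ] 0.07519371462003904
[-1.47692004  1.56975213 -1.85765215] 0.085252273713343
```

Every measured size agrees with the given ones: jaw width 75.5 mm, jaw-to-jaw gap 120 mm, and hole-fit residuals under 0.5 mm. Next I close the clamp.

Run:
```python
from h import *
from bench import env,grab_frame
a=-0.076; o=[0,np.pi/2,a]; d=np.array([np.cos(a),np.sin(a),0])
p=np.array([.4317,.0385,.0])
env.goto(p+[0,0,.17],o); env.command_gripper(.055,60)
print(env.movel(p+[0,0,.036],max_speed=.1,contact_N=8),env.read_position())
env.command_gripper(.0,60); print("w",env.read_width(),env.read_wrist_force().round(1),env.read_time_s())
p0=np.array(env.read_position())
print(env.movel(p0+d*.040,max_speed=.06,contact_N=20))
print((env.read_position()-p0)@d,env.read_wrist_force().round(1))
print(env.movel(p0+d*.060,max_speed=.02,contact_N=25))
env.sleep(.2)
print(((env.read_position()-p0)@d).round(4),env.read_wrist_force().round(1),env.read_width(),env.read_time_s())
f=grab_frame("top"); np.savez("top2.npz",**f)
g=grab_frame("wrist"); np.savez("w2.npz",**g)
c=np.hstack([cv2.resize(f["frame"][140:270,140:230],None,fx=4,fy=4,interpolation=cv2.INTER_CUBIC),cv2.resize(g["frame"],(427,320)).repeat(1,0) if 0 else np.pad(cv2.resize(g["frame"],(427,320)),((0,200),(0,0),(0,0)))])
cv2.imwrite("pics/c2.png",c[:,:,::-1])
```

```text
False [0.43202683 0.03860564 0.0364278 ]
w 0.010400823819497106 [-1.2  7.8  6.8] 4.6083
False
0.04045397245704186 [-0.6 -5.1  1.8]
True
0.0486 [-5.5 -0.7 12.6] 0.010542264033202735 6.25
```

View pics/c2.png

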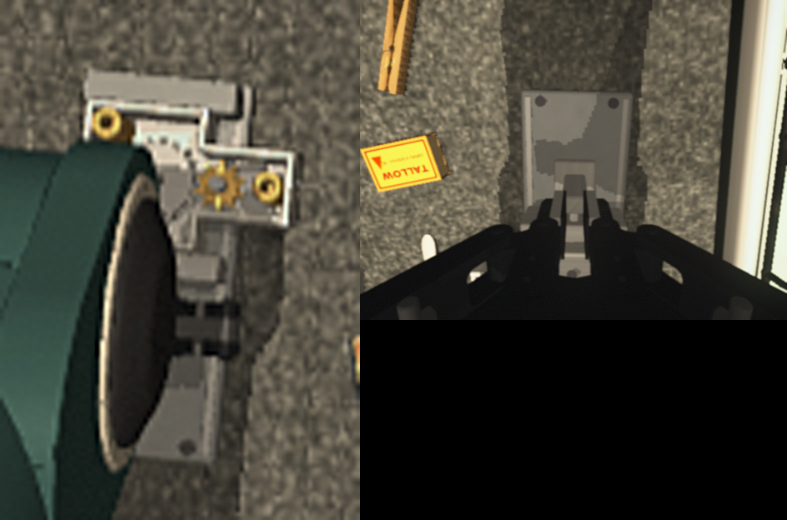

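The jaw has moved 48.6 mm and the case now sits against the fixed jaw (top edge at crop y≈105). The fingers still hold the post. I'll push a bit more to make sure it's firm, then let go and verify with a clear view.

Run:
```python
from h import *
from bench import env,grab_frame
a=-0.076; d=np.array([np.cos(a),np.sin(a),0])
p0=np.array(env.read_position())
for i in range(2):
    print(env.movel(p0+d*.012,max_speed=.02,contact_N=30),((env.read_position()-p0)@d).round(4),env.read_wrist_force().round(1),env.read_width())
    env.sleep(.1); print(env.read_wrist_force().round(1))
env.command_gripper(.05); 
p=np.array(env.read_position()); env.movel([*p[:2],.15],max_speed=.2)
g=np.array([.5808,-.2221,.20]); ap=-.2895
env.goto(g+[-.0,0,.0],[0,np.pi/2,ap]); env.command_gripper(.06)
print(env.read_time_s())
f=grab_frame("top"); np.savez("top3.npz",**f); g=grab_frame("wrist"); np.savez("w3.npz",**g)
c=np.hstack([cv2.resize(f["frame"][140:270,140:230],None,fx=4,fy=4,interpolation=cv2.INTER_CUBIC),np.pad(cv2.resize(g["frame"],(427,320)),((0,200),(0,0),(0,0)))])
cv2.imwrite("pics/c3.png",c[:,:,::-1])
```

```text
True -0.0001 [-6.3  0.4 19.6] 0.010011899726917364
[-6.   0.6 19.2]
True -0.0002 [-7.5  0.4 20.8] 0.009565518749527342
[-8.   0.6 19.8]
9.75
```

View pics/c3.png

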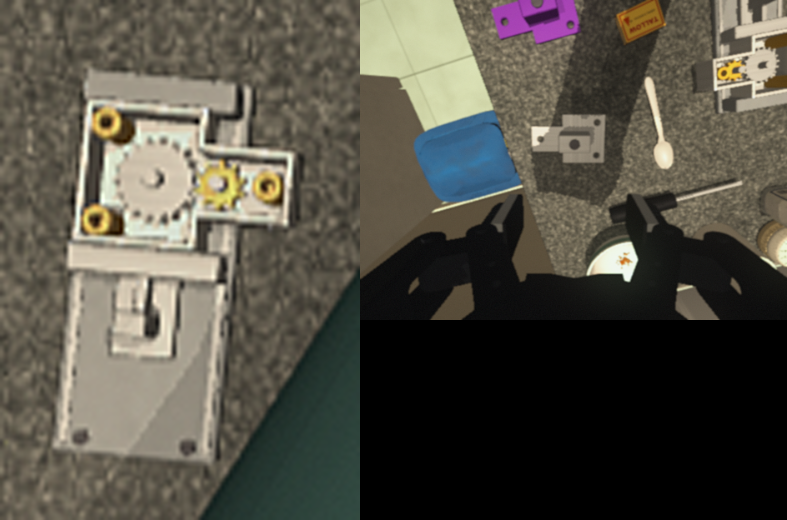

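The clamp is shut: the jaw is flush with the case, which is flush with the fixed jaw. Boss mouths in the crop are at (107,122), (96,219) and (267,186). The wrist view shows the plate undisturbed, and it also shows I need to turn the tool 90° to grip across plate x. I'll compute the case pose, check reachability and grasp.

Run:
```python
from h import *
from bench import env,grab_frame
f=dict(np.load("top3.npz"))
hsv=cv2.cvtColor(f["frame"],cv2.COLOR_RGB2HSV)
w=[ray(f,140+x/4,140+y/4,.057) for x,y in((96,219),(107,122),(267,186))]
t,a,e=fit(HOLES,w); print("case",t.round(4),np.degrees(a).round(2),e.round(4))
l,r=[ray(f,140+x/4,140+y/4,.046) for x,y in((69,243),(224,255))]; print("jaw edge",l,r)
g=np.array([.5808,-.2221]); ap=np.radians(-16.6); R=lambda a:np.array([[np.cos(a),-np.sin(a)],[np.sin(a),np.cos(a)]])
tg=t+R(a)@[0,-.013]
print("target grip",tg, "q",env.read_q().round(2))
best=None
for s in(1,-1):
    q=[env.inverse_kinematics([*xy,z],[0,np.pi/2,b+s*np.pi/2]) for xy,z,b in((g,.01,ap),(g,.15,ap),(tg,.079,a),(tg,.16,a))]
    print(s,[None if k is None else k.round(2).tolist() for k in q])
    if best is None and all(k is not None for k in q) and max(abs(k[6]) for k in q)<2.7: best=s
s=best;print("use",s)
o=[0,np.pi/2,ap+s*np.pi/2]
env.goto([*g,.15],o)
f=grab_frame("wrist"); np.savez("w4.npz",**f); cv2.imwrite("pics/w4.png",f["frame"][:,:,::-1])
print(env.read_time_s(), "proj grip point",proj(f,np.array([*g,.046])))
```

```text
case [0.5528 0.0301] -6.11 [0.0002 0.0003 0.0002]
jaw edge [0.52030221 0.0667304  0.046     ] [ 0.51352456 -0.009176    0.046     ]
target grip [0.55142695 0.01713656] q [-0.12  0.47  0.59  1.64 -0.28  1.12  1.83]
1 [[0.72, 0.72, -0.55, 1.73, 0.49, 0.83, 2.79], [0.95, 0.63, -0.91, 1.65, 0.54, 1.13, 2.75], [0.21, 0.47, -0.37, 1.89, 0.23, 0.82, 2.76], [0.22, 0.36, -0.37, 1.83, 0.15, 0.98, 2.82]]
-1 [[-0.23, 0.8, 0.78, 1.77, -0.72, 0.88, 0.59], [-0.31, 0.63, 0.9, 1.7, -0.55, 1.09, 0.47], [-0.69, 0.57, 0.79, 1.92, -0.52, 0.87, 0.26], [-0.75, 0.45, 0.85, 1.86, -0.4, 1.01, 0.16]]
use -1
11.175 proj grip point [257.01421252 183.62744215]
```

View pics/w4.png

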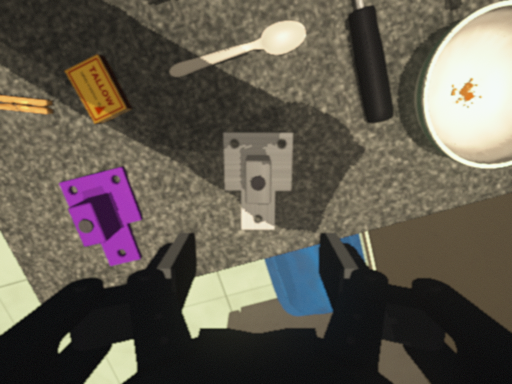

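The disc at (258,183) matches the projected grip point (257,184), and the plate is square to the gripper. Now the grasp and lift.

Run:
```python
from h import *
from bench import env,grab_frame
g=[.5808,-.2221]
env.command_gripper(.06,80)
print(env.movel([*g,.010],max_speed=.1,contact_N=8),env.read_position())
env.command_gripper(0,80); print("w",env.read_width(),env.read_wrist_force().round(1))
p=np.array(env.read_position()); print(p)
env.movel([*p[:2],.16],max_speed=.15); env.sleep(.2)
print("w",env.read_width(),env.read_wrist_force().round(1),env.read_position())
# above the clamp, offset back in -y so the wrist camera sees the case too
a=np.radians(-5.0); print(a)
env.goto([.5514,.0171,.16],[0,np.pi/2,a-np.pi/2]); print(env.read_time_s())
for n in("top","wrist","scene"):
    f=grab_frame(n); np.savez(f"{n}5.npz",**f)
    if n=="wrist": c=f["frame"]
    if n=="top": t=f["frame"]
c=np.hstack([cv2.resize(t[120:216,130:226],(384,384),interpolation=cv2.INTER_CUBIC),cv2.resize(c[90:330,130:390],(416,384))])
cv2.imwrite("pics/c5.png",c[:,:,::-1])
```

```text
False [ 0.58114262 -0.22219362  0.01054346]
w 0.02099488612463713 [-4.2  1.6  9.9]
[ 0.58100229 -0.22213255  0.0106377 ]
w 0.02084831247375359 [-0.2 -0.9 -3. ] [ 0.58073225 -0.22212929  0.15937436]
-0.08726646259971647
15.6917
```

View pics/c5.png

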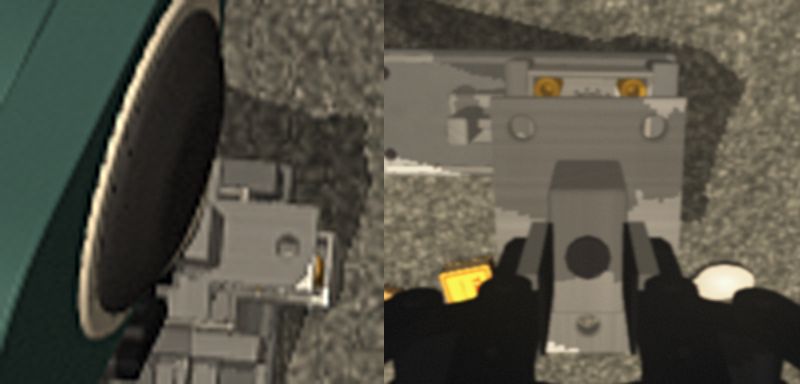

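The plate is held: the force changed by 3 N and the width is stable. In the wrist crop, the plate holes are at (522,127), (654,127) and (588,323), and bosses 1 and 2 show at (547,89) and (631,89). Next I lower the plate to near hover height, offset 35 mm along −y, so holes and bosses sit at almost the same depth for a direct comparison.

Run:
```python
from h import *
from bench import env,grab_frame
f=dict(np.load("wrist5.npz")); P=env.read_position(); print(P,f["t"],(-np.array(f["R"]).T@f["t"]).round(3))
u=lambda x,y:(130+(x-384)*260/416,90+y*240/384)
zt=P[2]-.0106+.006
w=[ray(f,*u(*p),zt) for p in((522,127),(654,127),(588,323))]
t,a,e=fit(HOLES,w); print("plate",t.round(4),np.degrees(a).round(2),e.round(4))
b=[ray(f,*u(*p),.057) for p in((547,89),(631,89))]; tc,ac,e=fit(HOLES[:2],b); print("case",tc.round(4),np.degrees(ac).round(2),e.round(4))
y=np.array([-np.sin(np.radians(-5)),np.cos(np.radians(-5))])
xy=np.array([.5514,.0171])-.035*y
env.movel([*xy,.16]); env.movel([*xy,.083],max_speed=.1); env.sleep(.2)
print(env.read_position(),env.read_wrist_force().round(1),env.read_time_s())
for n in("wrist","scene"):
    f=grab_frame(n); np.savez(f"{n}6.npz",**f)
    if n=="wrist": cv2.imwrite("pics/c6.png",cv2.resize(f["frame"][90:330,130:390],(780,720))[:600,:,::-1])
```

```text
[0.55163305 0.01566504 0.16007839] [-0.54797117  0.04032533  0.35272391] [0.558 0.082 0.33 ]
plate [0.5531 0.0295] -5.17 [0.0003 0.0003 0.0005]
case [0.554  0.0313] -5.18 [0.0008 0.0008]
[ 0.54863297 -0.01765317  0.08348043] [ 0.2  0.2 -3.4] 17.3417
```

View pics/c6.png

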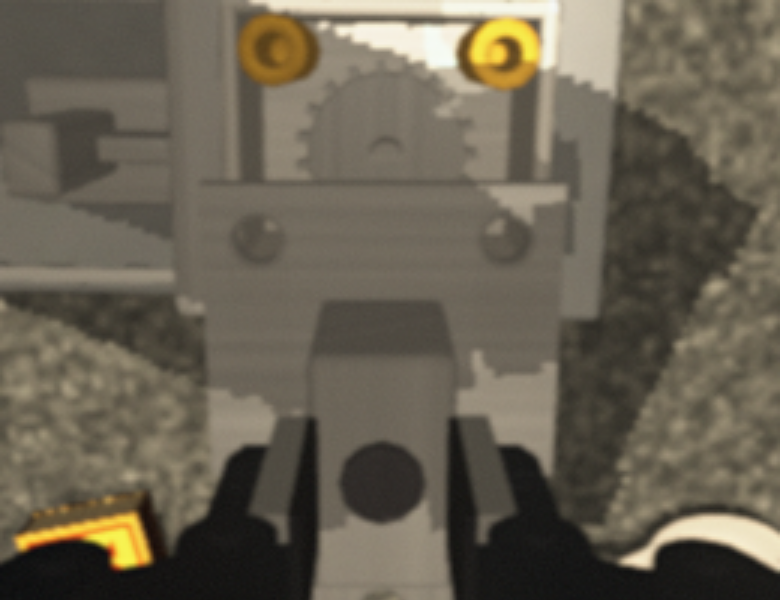

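The plate holes are at (258,238) and (505,238) in the crop, and the boss mouths at about (274,49) and (503,51).

Run:
```python
from h import *
from bench import env,grab_frame
f=dict(np.load("wrist6.npz")); P=np.array(env.read_position())
u=lambda x,y:(130+x/3-.33,90+y/3-.33)
c=cv2.cvtColor(f["frame"],cv2.COLOR_RGB2HSV)
m=(c[...,0]>12)&(c[...,0]<32)&(c[...,1]>130)&(c[...,2]>60);m[125:]=0;m[:85]=0;print(blobs(m,30))
zt=P[2]-.0106+.006
w=[ray(f,*u(*p),zt) for p in((258,238),(505,238),(382,605))]
t,a,e=fit(HOLES,w); print("plate",t.round(4),np.degrees(a).round(2),e.round(4))
b=[ray(f,*u(*p),.057) for p in((274,49),(503,51))]; tc,ac,e=fit(HOLES[:2],b); print("case",tc.round(4),np.degrees(ac).round(2),e.round(4))
R=lambda a:np.array([[np.cos(a),-np.sin(a)],[np.sin(a),np.cos(a)]])
da=ac-a
# desired tcp: plate offset from tcp in plate frame retained
off=R(-a)@(P[:2]-t); tgt=tc+R(ac)@off
print("da deg",np.degrees(da),"off",off,"tgt",tgt, "wrist5-based 'case' .5540,.0313 -5.18")
```

```text
[(494, array([221.68, 106.08])), (511, array([296.68, 107.33]))]
plate [ 0.5497 -0.0037] -5.02 [0.0004 0.0004 0.0006]
case [0.5541 0.0307] -5.55 [0.0005 0.0005]
da deg -0.5315633240489236 off [-7.34264917e-06 -1.40304816e-02] tgt [0.55269249 0.01672849] wrist5-based 'case' .5540,.0313 -5.18
```

Run:
```python
from h import *
from bench import env,grab_frame
tg=np.array([.5527,.0168,.083]); o=[0,np.pi/2,np.radians(-5.25)-np.pi/2]
cmd=tg.copy()
env.movel(cmd,o,max_speed=.06); env.sleep(.3); print(env.read_position(),env.read_tool_rot())
cmd+=tg-env.read_position(); cmd[2]-=.0055
env.movel(cmd,o,max_speed=.03); env.sleep(.4); print(cmd,env.read_position(),env.read_wrist_force().round(1),env.read_time_s())
o_=[]
for n in("wrist","scene"):
    f=grab_frame(n); np.savez(f"{n}7.npz",**f)
    c=f["frame"]; c=c[130:310,180:340] if n=="wrist" else c[140:260,160:260]
    o_.append(cv2.resize(c,(400,450) if n=="wrist" else (375,450),interpolation=cv2.INTER_CUBIC))
cv2.imwrite("pics/c7.png",np.hstack(o_)[:,:,::-1])
```

```text
[0.55271496 0.01651388 0.0830343 ] [ 1.16294867  1.57071054 -0.49991682]
[0.55268504 0.01708612 0.0774657 ] [0.5526919  0.01708312 0.07750658] [ 0.2 -0.1 -3.4] 19.2083
```

View pics/c7.png

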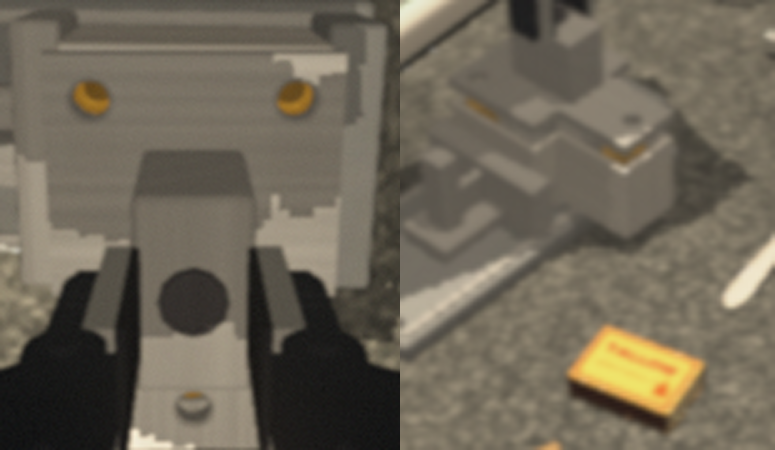

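Brass shows through all three holes, and the plate hovers level with a visible gap. As a check, I'll compare where the bores should appear through the holes, given parallax, with where they do appear.

Run:
```python
from h import *
from bench import env
f=dict(np.load("wrist7.npz")); P=np.array(env.read_position())
k=lambda p:(np.array(p)-[180,130]+.5)*2.5-.5
iu=lambda x,y:((x+.5)/2.5+179.5,(y+.5)/2.5+129.5)
zt=P[2]-.0106+.006
w=[ray(f,*iu(*p),zt) for p in((91.5,98),(296.5,98),(194,405.5))]
t,a,e=fit(HOLES,w); print("plate",t.round(4),np.degrees(a).round(2),e.round(4))
R=np.array([[np.cos(a),-np.sin(a)],[np.sin(a),np.cos(a)]]); img=f["frame"][:,:,::-1].copy()
big=cv2.resize(img[130:310,180:340],None,fx=2.5,fy=2.5,interpolation=cv2.INTER_CUBIC)
big=cv2.resize(img[130:310,180:340],None,fx=10,fy=10,interpolation=cv2.INTER_CUBIC)
out=[]
for h in HOLES:
    for z,r,col in((zt,.0045,(255,0,0)),(zt-.006,.0045,(255,255,0)),(.057,.0035,(0,0,255))):
        pts=[]
        for q in np.linspace(0,2*np.pi,40):
            xy=t+R@(np.array(h)+r*np.array([np.cos(q),np.sin(q)])); pts.append((proj(f,np.array([*xy,z]))-[180,130]+.5)*10-.5)
        cv2.polylines(big,[np.int32(pts)],True,col,1)
    c=np.int32(np.mean(pts,0)); out.append(big[max(c[1]-130,0):c[1]+130,c[0]-130:c[0]+130])
out=[cv2.copyMakeBorder(x,0,260-x.shape[0],0,0,cv2.BORDER_CONSTANT) for x in out]
cv2.imwrite("pics/c8.png",np.hstack(out))
g=dict(np.load("scene7.npz"))
```

```text
plate [0.5541 0.031 ] -5.32 [0.0004 0.0004 0.0003]
```

View pics/c8.png

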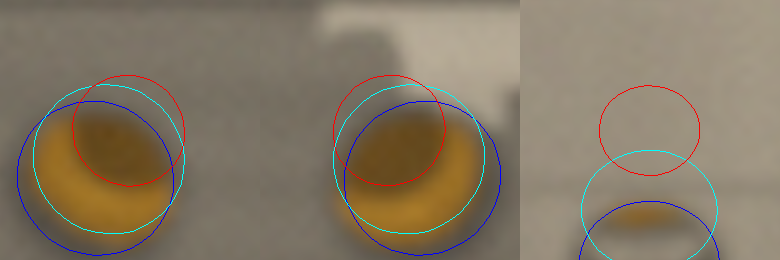

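The dark bores fall on the predicted red circles to within about 0.4 mm, both shifted slightly towards +plate x. I'll apply that small correction, check the readings and hand in.

Run:
```python
from h import *
from bench import env
p=np.array([.55268504+.0004,.01708612,.0774657]); env.movel(p,[0,np.pi/2,np.radians(-5.25)-np.pi/2],max_speed=.01); env.sleep(.4)
print(env.read_position(),env.read_wrist_force().round(1),env.read_width(),np.abs(env.read_joint_vel()).max(),env.read_time_s())
env.sign_off()
```

```text
[0.55310617 0.01710706 0.07749049] [-0.   0.6 -2.9] 0.020704289963750958 0.0005365086686100482 19.9583
the job is handed in; nothing more can be done
```

I shut the clamp, and the arm is now holding the cover plate about 10 mm above the case with its screw holes over the threaded holes. The job was handed in at 20.0 s of the 50 s allowed.

- **Clamp:** I pushed the jaw 48.6 mm by its post until the case was against the fixed jaw. Two more pushes, each stopped by the force trigger, moved it no further. After release, the top view showed no gap on either side of the case.
- **Plate:** I gripped it by the block, turned it to match the case and lowered it to the hover height. The wrist force reads about −3 N, which is just the plate's weight, so it isn't touching the case. The 10 mm gap is worked out from the tool height. Level was judged by eye from the scene view and not measured.
- **Alignment:** The last wrist view showed brass through all three holes. Bores 1 and 2 were within about 0.4 mm of where they should appear, and I then corrected for that with a 0.4 mm move. I took no picture after that move. Hole 3 was seen only at a slant, so its position comes from the three-hole fit (residuals 0.4 mm or less).

**Disagreements:**
- The case's angle came out between −5.2° and −6.1° in different views, and the clamp's between −4.2° and −5.1°. I commanded −5.25°, and the plate then measured −5.3°.
- The finger width readings were 3–6 mm below the stated sizes of the block and post, though both grips held steady.

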